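# Put the spouted bottle away through the dust box's sprung flap

### The job

Put the small white bottle with the pointed spout away in the plywood dust box: hold it upright, push it bottom first through the sprung flap on top of the box, keeping hold of it until its bottom is well inside, then let go so that it drops in and the flap shuts behind it. Leave the look-alike bottle with the flat cap standing where it is.

Things in the scene. Friction and masses are not known exactly. Their poses are not given: they have to be found in the camera images.
- spout_bottle: Loose upright white plastic bottle: round body 40 mm in diameter and 62 mm high, then a shoulder and a slim pointed spout, 92 mm high in all; about 130 g. Origin: centre of its underside, z up along the bottle.
- cap_bottle: Look-alike that stays where it is: loose white bottle with the same round body, 40 mm in diameter and 62 mm high, but closed by a flat cap 30 mm wide, 85 mm high in all. Origin: centre of its underside, z up.
- dust_box: Upright plywood box fixed to the table, its far (+x) side windowed: 82 (its x) x 152 (its y) x 164 mm high, walls and floor 6 mm. Its whole top is one mouth, 70 x 140 mm, shut only by the flap; inside it is that wide all the way down, so open fingers fit in if spread along its y. Origin: centre of its underside, z up; the mouth's centre is 164 mm above. Turned up to 25 degrees.
- flap (a joint): Angle (rad) of the aluminium flap, 67 x 136 x 3 mm, its top 4 mm below the rim, hinged along the mouth's -x edge (box axes): 0 shut and level, 1.55 hanging down inside. A weak spring shuts it: under 1 N on its middle opens it; it leans lightly on what is pushed past it. A bottle let go inside slides past it by its own weight to the floor, clear of the flap's swing; the flap then shuts.
Mind the look-alikes: they are no part of the job. What is shaped like the spout_bottle but blue or orange is not meant.

How it is judged:
On the way:
1. the spouted bottle, still held, has pushed the flap open and its bottom is at least 20 mm below the box's rim (z of spout_bottle in the frame of dust_box between 0.01 and 0.144 m and x of spout_bottle in the frame of dust_box between -0.035 and 0.035 m and y of spout_bottle in the frame of dust_box between -0.07 and 0.07 m and angle between spout_bottle's own z axis and vertical below 0.5 rad and value of joint flap above 0.2 rad and contact force between the fingers and spout_bottle above 0.5 N), for 0.1 s.
At the end, for the whole second after the job is handed in: The spouted bottle lies or stands at rest inside the dust box (its underside within the box's inside and at most 100 mm above the box's underside), the flap is shut behind it to within 0.15 rad, and the flat-capped bottle stands upright within 30 mm of where it was (x of spout_bottle in the frame of dust_box between -0.036 and 0.036 m and y of spout_bottle in the frame of dust_box between -0.071 and 0.071 m and z of spout_bottle in the frame of dust_box between -0.005 and 0.1 m and value of joint flap below 0.15 rad and linear speed of spout_bottle below 0.03 m/s and distance of cap_bottle from where it was at the start of the episode below 0.03 m and angle between cap_bottle's own z axis and vertical below 0.2 rad); the robot touches nothing.
It fails at once if the flat-capped bottle is knocked over or moved by more than 30 mm (distance of cap_bottle from where it was at the start of the episode above 0.03 m or angle between cap_bottle's own z axis and vertical above 0.5 rad).
It also fails if it takes over 35 s, if anything falls off the work surface, if the arm or the gripper's body presses on something with over 40 N, if the wrist force passes 120 N, or if a joint passes its speed limit or range.

### The arm

A 6-joint arm with a two-finger parallel gripper is mounted at the origin on the work surface. World frame = base frame: x ahead of the robot, y to its left, z up, the work surface at z = 0. Lengths are in m, angles in rad, forces in N, time in s.
With the tool pointing down it reaches from about 0.35 to 0.775 m from the base axis. Payload 7.3 kg.
Tool frame: the origin (TCP) lies on the front face of the gripper's body, between the roots of the fingers; the fingertips stand 66 mm ahead of it and the grasp point (between the pads) lies 47 mm ahead of it; z points along the fingers, y is the direction in which the jaws open and shut (so a half turn about z gives the same grasp; the last joint's range is limited). The gripper opens to 92 mm and grips with 3 to 60 N. Pads are 19 mm wide; open, the fingers measure 130 mm over their backs; the gripper's body (75 mm by 190 mm) begins 47 mm behind the grasp point.
Start: joints at [1.163, 0.342, 1.524, -0, 1.275, -0.146], TCP at [0.136, 0.507, 0.292] pointing down, gripper open.
Joint ranges: [-2.53, 2.53], [-0.77, 2.02], [0.04, 2.7], [-1, 4.14], [0.28, 2.66], [-3.11, 3.11]. Speed limits (rad/s): [2.57, 2.57, 3.14, 3.14, 3.14, 3.14].

### API

Orientations are given as [roll, pitch, yaw] about the fixed x, y, z axes, in that order (R = Rz(yaw) Ry(pitch) Rx(roll)).
In Python, from cell import observe, read_camera, hand_in, search_frame, tip_of gives the robot as it stands. The module is installed in compiled form; this text tells all that it offers.
- The arm moves only by the tool apply_moves, never from a script. Its argument "motion" is a list of rows, each an object with "offset": the shift along the tool's x, y, z in mm, a list of three; "rotation": the turn, a rotation vector about the tool's x, y, z in rad, a list of three. In form: [{"offset": [x, y, z], "rotation": [rx, ry, rz]}, ...]. A call has 1 to 12 rows; each row shifts and turns the pose as measured when the row begins, along the tool's axes as they then stand; what a row does not reach is not made up. A row lasts 1/12 s, in which the tool goes at most 41.7 mm and 7.16 degrees, less where a joint would pass 70% of its speed; a pose out of reach is approached as far as the arm can. A call with a gripper value outside its range is refused whole. "grip" is the closure, from 0 (fully open) to 1 (shut), set as the call begins (left out, the last holds). The fingers move at their own pace and stop on an object; "grip_force" is the grip in N (left out, the last holds). Time passes only in rows, so rows that do not move let the fingers close. It gives the time, the measured TCP pose, the force and the opening at its end, in the units of the state.
- observe(): the state, without advancing time (a new reading comes with each control period).
- read_camera(name): name is "scene" or "top" or "wrist"; returns a dict with "img" (420x560x3 uint8, red, green, blue), "camera_matrix" (3x3 intrinsics, pixels), "R" (3x3) and "t" (3): a world point X has camera coordinates R X + t; the wrist camera has in their place "tool_from_camera" (4x4, takes a point from camera to tool coordinates, whose origin is the TCP and whose axes are the flange's). Camera axes: x right, y down, z forward; pixel columns grow to the right and rows downward; lengths in m; the calibration is good to about 2 mm. A picture is of the moment at which its call begins: read the wrist's pose just before it. There is no depth.
- hand_in(): hands the job in, once; it reports no verdict.
Trained networks look in a picture, given as the dict that the camera call returned (one of the last four; its "shot" number tells which), for a name from the list of things; names that differ only in an ending like _2 or _b are one class to them, and where a whole thing is asked for, a point or a joint stands for the part that bears it (a point fixed in the world has none). Each returns a list of dicts, best first, with "score" (0 to 1); they miss things now and then, are a little off and sometimes report something else, mostly with a low value. They report only what shows in the picture. A call takes as long as a camera call. They do not tell look-alikes from the thing itself.
- search_frame(query, picture): "location" ([x, y, z] in m, in world coordinates, good to about 4 mm: the middle of the surface that is visible of it).
- tip_of(query, picture): "location" ([x, y, z] in m, in world coordinates, good to about 4 mm: a listed point, or the origin of a listed thing).
The state is a dict: "time": time; "qpos": joint angles; "qvel": joint speeds; "joint_efforts": joint torques, N m; "tool_pos": TCP position; "tool_rot": TCP orientation; "contact_force": force on the tool from outside, world axes, zero at the start; "torque": the same for the moment, N m; "opening": finger opening in m.
Only numpy, scipy, OpenCV 4.12 (cv2) and the standard library are available. Lean on these libraries where they do the work, as an engineer would, in place of code of your own. Each camera call takes 0.05 s, during which the arm holds its last target.

## Working session

There is one attempt and no reset: what is moved stays moved. The work goes in short steps, Python scripts to look and compute and a tool call to move; the robot and the scene stay as the last step left them, time stands still between calls to the robot, and variables do not carry over. Pictures are saved under pics/ and viewed, and the job is handed in when it is done.

Besides the shell and the picture viewer there is one more tool, called as a command line: name --argument value ..., lists and objects as JSON in quotes. apply_moves: Moves the arm, as the interface text tells. Its arguments: {"type":"object","properties":{"motion":{"type":"array"},"grip":{"type":"number"},"grip_force":{"type":"number"}},"required":["motion"]}

```bash
mkdir -p pics
python3 - <<'E'
from cell import *
import cv2
s=observe();print(s)
for n in ["scene","top"]:
    p=read_camera(n);cv2.imwrite(f"pics/{n}1.png",p["img"][:,:,::-1])
    print(n,p["camera_matrix"].tolist(),p["R"].tolist(),p["t"].tolist())
    for q in ["spout_bottle","cap_bottle","dust_box","flap"]:
        print(q,[(r["location"],r["score"]) for r in tip_of(q,p)], [(r["location"],r["score"]) for r in search_frame(q,p)])
E
```

```text
{'time': 0.0, 'qpos': array([ 1.16298884e+00,  3.42745517e-01,  1.52505747e+00, -1.39472850e-05,
        1.27538619e+00, -1.46004385e-01]), 'qvel': array([-0.0013402 , -0.00146834,  0.00118175,  0.00063705, -0.00122883,
        0.00078776]), 'joint_efforts': array([-2.71343903e-03, -4.31224930e+01, -2.44216508e+01,  7.15126027e-02,
        5.58308023e-02, -1.36696153e-04]), 'tool_pos': array([0.1357378 , 0.50681833, 0.29151893]), 'tool_rot': array([-3.14001118e+00, -2.19076717e-04,  2.87979345e+00]), 'contact_force': array([-0.07023546, -0.03309636,  0.7202249 ]), 'torque': array([-0.01961929,  0.01554334,  0.00165913]), 'opening': 0.09186271662233655}
scene [[482.2683348639296, 0.0, 278.6766987888518], [0.0, 482.2683348639296, 214.6273933558368], [0.0, 0.0, 1.0]] [[-0.8561251519059029, 0.516768232624014, -0.0005639368295654184], [0.4240743506989916, 0.7019355938385905, -0.5722301697583708], [-0.2953145261468243, -0.49013979215435904, -0.8200928696151177]] [0.4233903942151378, -0.17174431748369642, 1.156539994186927]
spout_bottle [([0.4958, -0.2239, -0.0004], 0.9), ([0.5777, -0.2217, -0.0008], 0.64), ([0.4232, -0.226, -0.0014], 0.58), ([0.5777, 0.1555, -0.0011], 0.55)] [([0.5848, -0.21, 0.0514], 0.89), ([0.5007, -0.2115, 0.0521], 0.57), ([0.4285, -0.2126, 0.0507], 0.56)]
cap_bottle [([0.6135, -0.1071, 0.0016], 0.83)] [([0.6203, -0.0944, 0.0593], 0.72)]
dust_box [([0.5739, 0.1563, -0.002], 0.94)] [([0.5885, 0.1753, 0.1602], 0.7)]Traceback (most recent call last):
  File "<stdin>", line 8, in <module>
ValueError: it knows: cap_bottle, dust_box, spout_bottle
```

Run:
```python
from cell import *
import cv2
n="top"
p=read_camera(n);cv2.imwrite(f"pics/{n}1.png",p["img"][:,:,::-1])
print(n,p["camera_matrix"].tolist(),p["R"].tolist(),p["t"].tolist())
for q in ["spout_bottle","cap_bottle","dust_box"]:
        print(q,[(r["location"],r["score"]) for r in tip_of(q,p)], [(r["location"],r["score"]) for r in search_frame(q,p)])
```

```text
top [[477.2753652968433, 0.0, 291.599888849325], [0.0, 477.2753652968433, 203.5332597190235], [0.0, 0.0, 1.0]] [[-0.023045684606618405, -0.9985968170838107, -0.04767906596290255], [-0.985479764435552, 0.030716153638570887, -0.16699147221849714], [0.16822167015299083, 0.04313832189288599, -0.9848048308549281]] [0.05030807819338761, 0.5464280321084717, 0.8791991541333949]
spout_bottle [([0.4984, -0.2215, -0.0017], 0.96), ([0.4261, -0.2296, 0.0017], 0.6), ([0.5798, -0.2238, 0.0009], 0.59)] [([0.5734, -0.216, 0.0631], 0.93), ([0.4198, -0.226, 0.0651], 0.83), ([0.4964, -0.217, 0.0586], 0.78)]
cap_bottle [([0.619, -0.1043, -0.0027], 0.78)] [([0.6127, -0.0997, 0.0624], 0.89)]
dust_box [([0.5791, 0.1543, 0.0011], 0.94)] [([0.5692, 0.1495, 0.1608], 0.85)]
```

View pics/scene1.png

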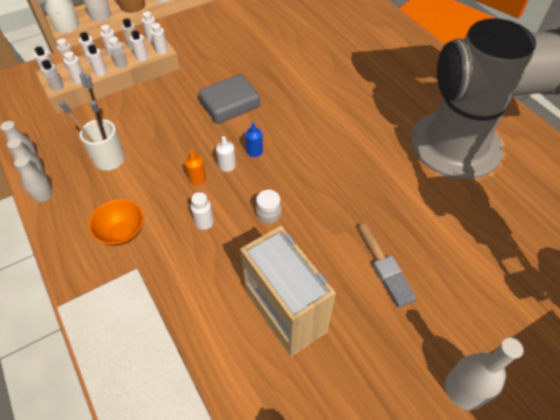

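View pics/top1.png

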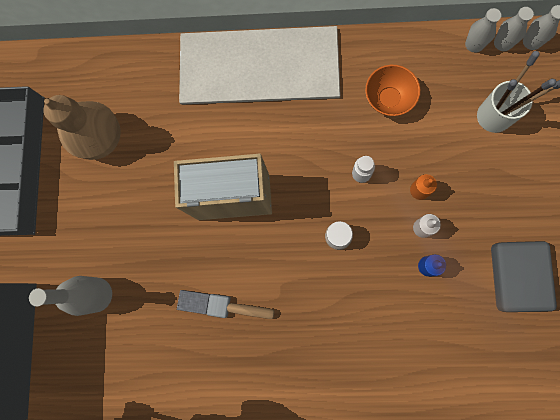

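The white spout bottle stands between the orange one (left in the scene view, 195,168) and the blue one (254,140), at about (227,155). The cap bottle is at (202,210) and the box is turned slightly. Next I'll measure the box's yaw.

Run:
```python
import cv2
a=cv2.imread("pics/top1.png")[140:230,160:285]
b=cv2.imread("pics/scene1.png")[220:355,235:340]
cv2.imwrite("pics/topz.png",cv2.resize(a,None,fx=6,fy=6,interpolation=cv2.INTER_CUBIC))
cv2.imwrite("pics/scz.png",cv2.resize(b,None,fx=4.4,fy=4.4,interpolation=cv2.INTER_CUBIC))
```

```text
(no output)
```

View pics/topz.png

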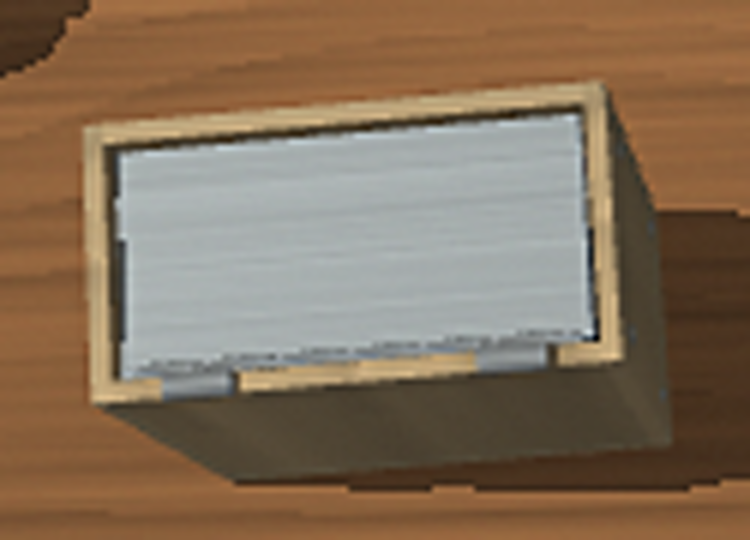

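View pics/scz.png

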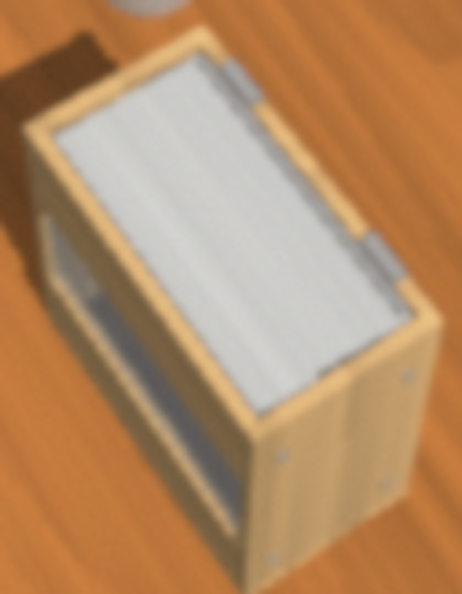

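```bash
cat > h.py <<'E'
import numpy as np, cv2
from scipy.optimize import least_squares
C={"scene":(np.array([[482.2683348639296,0,278.6766987888518],[0,482.2683348639296,214.6273933558368],[0,0,1]]),np.array([[-0.8561251519059029,0.516768232624014,-0.0005639368295654184],[0.4240743506989916,0.7019355938385905,-0.5722301697583708],[-0.2953145261468243,-0.49013979215435904,-0.8200928696151177]]),np.array([0.4233903942151378,-0.17174431748369642,1.156539994186927])),
"top":(np.array([[477.2753652968433,0,291.599888849325],[0,477.2753652968433,203.5332597190235],[0,0,1]]),np.array([[-0.023045684606618405,-0.9985968170838107,-0.04767906596290255],[-0.985479764435552,0.030716153638570887,-0.16699147221849714],[0.16822167015299083,0.04313832189288599,-0.9848048308549281]]),np.array([0.05030807819338761,0.5464280321084717,0.8791991541333949]))}
def proj(c,X):
    K,R,t=C[c];P=(np.atleast_2d(X)@R.T+t)@K.T;return P[:,:2]/P[:,2:]
def tri(uvs):
    return least_squares(lambda X:np.concatenate([(proj(c,X)-uv).ravel() for c,uv in uvs]),[.4,.1,.1])
E
python3 - <<'E'
from h import *
T=np.array([(85,125),(603,82),(624,360),(92,404)])/6+[160,140]
S=np.array([(256,435),(28,128),(205,28),(442,320)])/4.4+[235,220]
L=np.array([(41,76,164),(41,-76,164),(-41,-76,164),(-41,76,164)])/1000
def W(p,w=L):
    c,s=np.cos(p[2]),np.sin(p[2]);return w@np.array([[c,-s,0],[s,c,0],[0,0,1]]).T+[p[0],p[1],0]
for cs in (["top"],["scene"],["top","scene"]):
    r=least_squares(lambda p:np.concatenate([(proj(c,W(p))-(T if c=="top" else S)).ravel() for c in cs]),[.577,.155,0])
    print(cs,r.x,np.degrees(r.x[2]),np.abs(r.fun).max())
for n,a,b in [("greytop",(38,298),(510,350)),]:
    r=tri([("top",a),("scene",b)]);print(n,r.x,np.abs(r.fun).max())
# spout tip prediction
B=np.array([.497,-.2227,0])
for c in C: print(c,proj(c,[B,B+[0,0,.092],B+[0,0,.062]]))
t=cv2.imread("pics/top1.png")[200:250,400:460];s=cv2.imread("pics/scene1.png")[125:185,195:255]
cv2.imwrite("pics/bz.png",np.hstack([cv2.resize(t,(400,333)),np.zeros((333,5,3),np.uint8),cv2.resize(s,(333,333))]))
E
```

```text
['top'] [0.57212152 0.15546979 0.05089642] 2.9161498257557468 0.28308549883354317
['scene'] [0.5741112  0.15786245 0.04914219] 2.8156403164883765 1.501944441410899
['top', 'scene'] [0.57313039 0.15663528 0.04949995] 2.8361383165728116 1.8413709805858218
greytop [0.38273806 0.43959238 0.19544867] 1.7898248080500707
scene [[228.16731108 164.06959005]
 [224.49124447 136.08268622]
 [225.74702673 145.64330113]]
top [[422.40614394 228.47063935]
 [433.71822269 222.58943369]
 [429.77704609 224.63847089]]
```

View pics/bz.png

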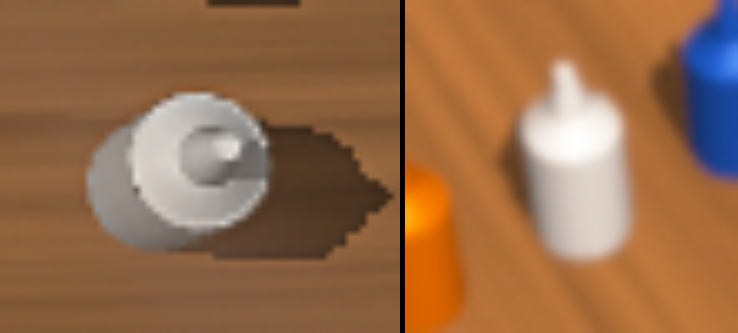

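Box fit: centre (0.573, 0.157), yaw 0.05. Bottle at (0.497, −0.223), and its tip projects to within 1 px in both views. Starting the approach.

apply_moves --motion '[{"offset":[0,0,0],"rotation":[0,0,-0.087]},{"offset":[0,0,0],"rotation":[0,0,-0.087]},{"offset":[0,0,0],"rotation":[0,0,-0.088]},{"offset":[-28,-28,0],"rotation":[0,0,0]},{"offset":[-28,-28,0],"rotation":[0,0,0]},{"offset":[-28,-28,0],"rotation":[0,0,0]},{"offset":[-28,-28,0],"rotation":[0,0,0]},{"offset":[-28,-28,0],"rotation":[0,0,0]},{"offset":[-28,-28,0],"rotation":[0,0,0]},{"offset":[-28,-28,0],"rotation":[0,0,0]},{"offset":[-28,-28,0],"rotation":[0,0,0]},{"offset":[-28,-28,0],"rotation":[0,0,0]}]' --grip 0

```text
time: 1.7
tool_pos: [0.3964, 0.2543, 0.2922]
tool_rot: [3.136, 0.002, -3.113]
contact_force: [0.8, 0.3, 0.0]
opening: 0.0918
```

apply_moves --motion '[{"offset":[-8,-39,0],"rotation":[0,0,0.01]},{"offset":[-8,-39,0],"rotation":[0,0,0.01]},{"offset":[-8,-39,0],"rotation":[0,0,0.01]},{"offset":[-8,-39,0],"rotation":[0,0,0]},{"offset":[-8,-39,0],"rotation":[0,0,0]},{"offset":[-8,-39,0],"rotation":[0,0,0]},{"offset":[-8,-39,0],"rotation":[0,0,0]},{"offset":[-8,-39,0],"rotation":[0,0,0]},{"offset":[-8,-39,0],"rotation":[0,0,0]},{"offset":[-8,-39,0],"rotation":[0,0,0]},{"offset":[-8,-39,0],"rotation":[0,0,0]},{"offset":[-8,-39,0],"rotation":[0,0,0]}]'

```text
time: 2.7
tool_pos: [0.4981, -0.2352, 0.2918]
tool_rot: [3.136, 0.01, 3.137]
contact_force: [0.8, 0.4, 1.3]
opening: 0.0921
```

apply_moves --motion '[{"offset":[1,12,20],"rotation":[0,0,0]},{"offset":[0,0,20],"rotation":[0,0,0]},{"offset":[0,0,0],"rotation":[0,0,0]}]'

```text
time: 2.95
tool_pos: [0.4988, -0.234, 0.2509]
tool_rot: [3.141, 0.015, 3.126]
contact_force: [-1.4, 0.4, -0.4]
opening: 0.0916
```

Run:
```python
from cell import *
import cv2,numpy as np
from scipy.spatial.transform import Rotation as Ro
s=observe();p=read_camera("wrist");im=p["img"][:,:,::-1].copy()
print(s["tool_pos"],s["tool_rot"])
T=p["tool_from_camera"];K=p["camera_matrix"];R=Ro.from_euler("xyz",s["tool_rot"]).as_matrix()
def pr(X):
    c=np.linalg.inv(T)@np.append(R.T@(np.array(X)-s["tool_pos"]),1);u=K@c[:3];return u[:2]/u[2]
for z in (0,.062,.092):
    u=pr([.497,-.223,z]);print(z,u)
    cv2.circle(im,tuple(int(v) for v in u),3,(0,0,255),-1)
cv2.imwrite("pics/w1.png",im)
for q in ["spout_bottle"]: print([(r["location"],r["score"]) for r in tip_of(q,p)])
```

```text
[ 0.49876555 -0.23399275  0.25088175] [3.14109412 0.01480132 3.12634641]
0 [285.68287001 180.54567621]
0.062 [287.6821564  195.45178027]
0.092 [288.97110159 205.06178467]
[([0.502, -0.222, -0.0043], 0.84), ([0.4264, -0.2311, -0.0014], 0.76), ([0.5782, -0.224, 0.0006], 0.73)]
```

View pics/w1.png

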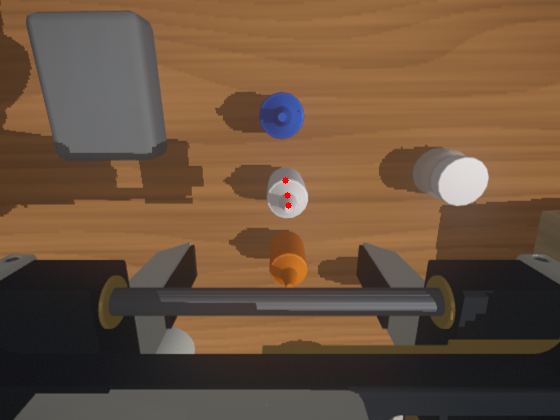

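The red dots (predicted axis) fall on the white spout bottle, between the blue one above and the orange one below. I'll correct sideways and then descend.

apply_moves --motion '[{"offset":[2,11,0],"rotation":[0,0.015,-0.015]},{"offset":[0,0,15],"rotation":[0,0,0]},{"offset":[0,0,15],"rotation":[0,0,0]},{"offset":[0,0,0],"rotation":[0,0,0]}]'

```text
time: 3.38
tool_pos: [0.4996, -0.2189, 0.2293]
tool_rot: [-3.136, 0.008, -3.134]
contact_force: [-0.2, 0.3, -0.3]
opening: 0.0918
```

apply_moves --motion '[{"offset":[2,-4,15],"rotation":[0,0.007,0]},{"offset":[0,0,20],"rotation":[0,0,0]},{"offset":[0,0,20],"rotation":[0,0,0]},{"offset":[0,0,0],"rotation":[0,0,0]},{"offset":[0,0,0],"rotation":[0,0,0]}]'

```text
time: 3.8
tool_pos: [0.5012, -0.2197, 0.1819]
tool_rot: [-3.13, 0.009, -3.126]
contact_force: [0.2, -0.4, 0.6]
opening: 0.0918
```

apply_moves --motion '[{"offset":[4,-3,0],"rotation":[-0.01,0.01,0.015]},{"offset":[0,0,0],"rotation":[0,0,0]}]'

```text
time: 3.97
tool_pos: [0.4981, -0.2223, 0.185]
tool_rot: [-3.14, 0.001, -3.14]
contact_force: [0.5, -0.2, 0.1]
opening: 0.0918
```

Run:
```python
from cell import *
import cv2,numpy as np
from scipy.spatial.transform import Rotation as Ro
for i in range(3):
    s=observe();p=read_camera("wrist");im=p["img"][:,:,::-1].copy()
    print(s["tool_pos"],s["tool_rot"])
T=p["tool_from_camera"];K=p["camera_matrix"];R=Ro.from_euler("xyz",s["tool_rot"]).as_matrix()
def pr(X):
    c=np.linalg.inv(T)@np.append(R.T@(np.array(X)-s["tool_pos"]),1);u=K@c[:3];return u[:2]/u[2]
for z in (0,.062,.092):
    u=pr([.497,-.223,z]);print(z,u)
    cv2.circle(im,tuple(int(v) for v in u),2,(0,0,255),-1)
cv2.imwrite("pics/w2.png",im)
for q in ["spout_bottle"]: print([(r["location"],r["score"]) for r in tip_of(q,p)])
```

```text
[ 0.4980654  -0.22227578  0.18503838] [-3.13975466e+00  7.00364382e-04 -3.14027296e+00]
[ 0.49844105 -0.22222935  0.18527305] [-3.13911665e+00  2.03960633e-03 -3.13983286e+00]
[ 0.49838794 -0.22218214  0.18493013] [-3.13910549e+00  1.96286921e-03 -3.13968025e+00]
0 [275.85352599 199.60117759]
0.062 [275.6209333 222.4063299]
0.092 [275.45920728 238.26317715]
[([0.501, -0.222, -0.0023], 0.74), ([0.5795, -0.223, 0.0014], 0.62), ([0.4233, -0.2268, -0.0001], 0.59)]
```

View pics/w2.png

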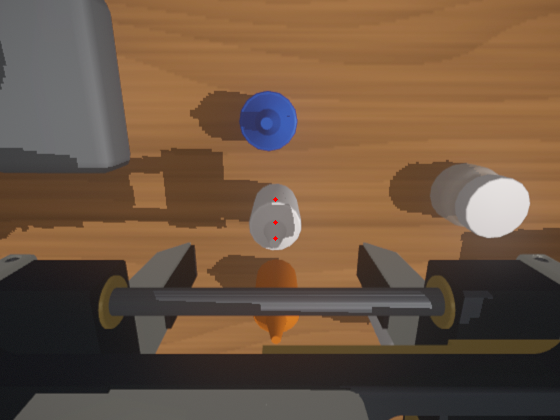

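The bottle is centred between the jaws (tip near 275,239) and the cap bottle, on the right at (490,200), is clear. Descending.

apply_moves --motion '[{"offset":[0,0,14],"rotation":[0,0,0]},{"offset":[0,0,14],"rotation":[0,0,0]},{"offset":[0,0,14],"rotation":[0,0,0]},{"offset":[0,0,14],"rotation":[0,0,0]},{"offset":[0,0,14],"rotation":[0,0,0]},{"offset":[0,0,0],"rotation":[0,0,0]}]'

```text
time: 4.67
tool_pos: [0.4997, -0.2234, 0.115]
tool_rot: [-3.136, 0.007, -3.14]
contact_force: [-0.8, 0.2, -0.5]
opening: 0.0924
```

apply_moves --motion '[{"offset":[1.5,0.5,10],"rotation":[-0.005,0.007,0]},{"offset":[0,0,5],"rotation":[0,0,0]},{"offset":[0,0,0],"rotation":[0,0,0]}]'

```text
time: 4.92
tool_pos: [0.4986, -0.2233, 0.1]
tool_rot: [-3.141, 0.0, -3.14]
contact_force: [-1.0, -0.3, -0.0]
opening: 0.092
```

apply_moves --motion '[{"offset":[0,0,0],"rotation":[0,0,0]},{"offset":[0,0,0],"rotation":[0,0,0]},{"offset":[0,0,0],"rotation":[0,0,0]},{"offset":[0,0,0],"rotation":[0,0,0]},{"offset":[0,0,0],"rotation":[0,0,0]},{"offset":[0,0,0],"rotation":[0,0,0]},{"offset":[0,0,0],"rotation":[0,0,0]},{"offset":[0,0,0],"rotation":[0,0,0]}]' --grip 1 --grip_force 20

```text
time: 5.58
tool_pos: [0.4998, -0.2241, 0.1026]
tool_rot: [-3.138, 0.004, -3.14]
contact_force: [-0.2, 0.1, 0.4]
opening: 0.0432
```

apply_moves --motion '[{"offset":[0,0,0],"rotation":[0,0,0]},{"offset":[0,0,0],"rotation":[0,0,0]},{"offset":[0,0,0],"rotation":[0,0,0]}]'

```text
time: 5.83
tool_pos: [0.4998, -0.224, 0.1026]
tool_rot: [-3.138, 0.004, -3.14]
contact_force: [-0.3, 0.1, 0.5]
opening: 0.0398
```

Opening is 39.8 mm, so the bottle is held. Lifting straight up.

apply_moves --motion '[{"offset":[0,0,-15],"rotation":[0,0,0]},{"offset":[0,0,-20],"rotation":[0,0,0]},{"offset":[0,0,-25],"rotation":[0,0,0]},{"offset":[0,0,-25],"rotation":[0,0,0]},{"offset":[0,0,-25],"rotation":[0,0,0]},{"offset":[0,0,-25],"rotation":[0,0,0]},{"offset":[0,0,-25],"rotation":[0,0,0]},{"offset":[0,0,-25],"rotation":[0,0,0]},{"offset":[0,0,-15],"rotation":[0,0,0]},{"offset":[0,0,-8],"rotation":[0,0,0]},{"offset":[0,0,0],"rotation":[0,0,0]}]'

```text
time: 6.75
tool_pos: [0.4969, -0.2222, 0.3159]
tool_rot: [3.138, -0.006, -3.14]
contact_force: [0.7, -0.0, -1.0]
opening: 0.0396
```

apply_moves --motion '[{"offset":[-4,15,0],"rotation":[0,0,0]},{"offset":[-7,33,0],"rotation":[0,0,0]},{"offset":[-7,33,0],"rotation":[0,0,0]},{"offset":[-7,33,0],"rotation":[0,0,0]},{"offset":[-7,33,0],"rotation":[0,0,0]},{"offset":[-7,33,0],"rotation":[0,0,0]},{"offset":[-7,33,0],"rotation":[0,0,0]},{"offset":[-7,33,0],"rotation":[0,0,0]},{"offset":[-7,33,0],"rotation":[0,0,0]},{"offset":[-7,33,0],"rotation":[0,0,0]},{"offset":[-5,20,0],"rotation":[0,0,0]},{"offset":[0,0,0],"rotation":[0,0,0]}]'

```text
time: 7.75
tool_pos: [0.567, 0.1234, 0.2969]
tool_rot: [3.135, -0.034, 3.136]
contact_force: [0.0, -0.4, -1.4]
opening: 0.0395
```

apply_moves --motion '[{"offset":[-5,17,-4],"rotation":[0.003,-0.017,-0.028]},{"offset":[-5,17,-4],"rotation":[0.003,-0.017,-0.027]},{"offset":[0,0,0],"rotation":[0,0,0]}]'

```text
time: 8.0
tool_pos: [0.5759, 0.1586, 0.2992]
tool_rot: [-3.141, -0.008, -3.088]
contact_force: [-0.4, -0.2, -1.5]
opening: 0.0396
```

Run:
```python
from cell import *
import cv2
print(observe()["tool_pos"],observe()["tool_rot"])
for n in ["scene","top"]:
    p=read_camera(n);im=p["img"][:,:,::-1]
    c=im[100:370,150:430] if n=="scene" else im[80:280,120:400]
    cv2.imwrite(f"pics/{n}2.png",cv2.resize(c,None,fx=2,fy=2))
print(observe()["tool_pos"],observe()["tool_rot"])
```

```text
[0.57589991 0.15862706 0.2991624 ] [-3.14101248 -0.00768492 -3.08839567]
[0.57543089 0.15631525 0.2986315 ] [-3.13960667 -0.01021441 -3.09136811]
```

View pics/scene2.png

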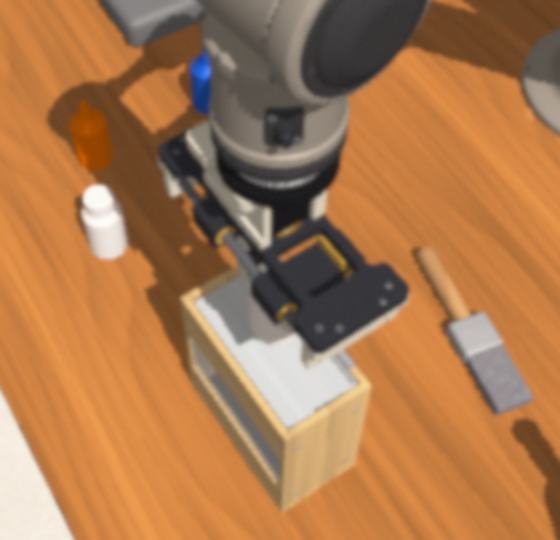

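View pics/top2.png

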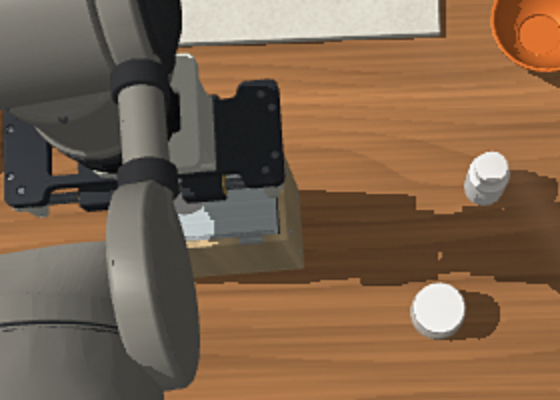

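The bottle hangs over the middle of the flap (scene crop, 270,310), and the cap bottle is untouched. Lowering it through the flap.

apply_moves --motion '[{"offset":[0,0,10],"rotation":[0,-0.01,0]},{"offset":[0,0,12],"rotation":[0,0,0]},{"offset":[0,0,12],"rotation":[0,0,0]},{"offset":[0,0,12],"rotation":[0,0,0]},{"offset":[0,0,0],"rotation":[0,0,0]}]'

```text
time: 8.52
tool_pos: [0.5741, 0.149, 0.2485]
tool_rot: [-3.137, -0.005, -3.1]
contact_force: [-0.5, -0.4, -1.1]
opening: 0.0397
```

apply_moves --motion '[{"offset":[-2,7,8],"rotation":[0,-0.005,0.005]},{"offset":[0,0,12],"rotation":[0,0,0]},{"offset":[0,0,12],"rotation":[0,0,0]},{"offset":[0,0,0],"rotation":[0,0,0]}]'

```text
time: 8.85
tool_pos: [0.5767, 0.1533, 0.2155]
tool_rot: [-3.136, 0.002, -3.112]
contact_force: [-0.7, 0.1, -1.4]
opening: 0.0397
```

apply_moves --motion '[{"offset":[0,4,8],"rotation":[-0.005,0,-0.02]},{"offset":[0,0,10],"rotation":[0,0,0]},{"offset":[0,0,8],"rotation":[0,0,0]},{"offset":[0,0,0],"rotation":[0,0,0]},{"offset":[0,0,0],"rotation":[0,0,0]}]'

```text
time: 9.27
tool_pos: [0.5775, 0.1574, 0.1881]
tool_rot: [3.141, 0.004, -3.091]
contact_force: [-0.9, 0.3, -1.4]
opening: 0.0395
```

Run:
```python
from cell import *
import cv2
p=read_camera("scene");im=p["img"][:,:,::-1]
cv2.imwrite("pics/scene3.png",cv2.resize(im[200:370,200:360],None,fx=3.5,fy=3.5))
s=observe();print(s["tool_pos"],s["tool_rot"],s["contact_force"])
```

```text
[0.57737527 0.1573566  0.18810107] [ 3.14131923  0.00376301 -3.09088189] [ 0.32168776 -0.72679553 -0.63633832]
```

View pics/scene3.png

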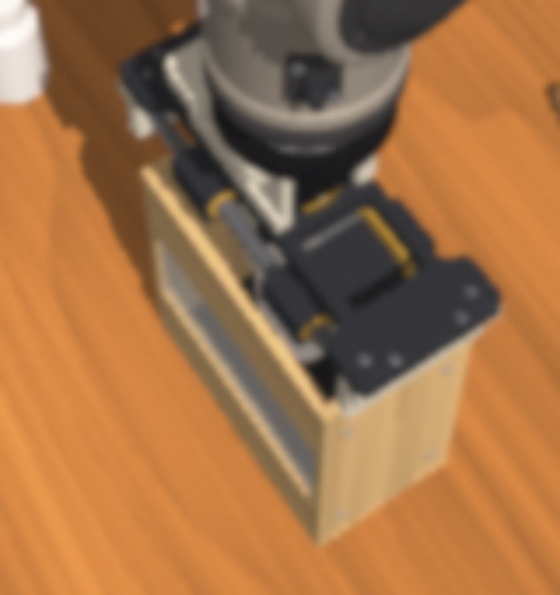

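The bottle is well inside: its bottom is about 79 mm below the rim, with no abnormal force. Letting go with a partial opening.

apply_moves --motion '[{"offset":[0,0,0],"rotation":[0,0,0]},{"offset":[0,0,0],"rotation":[0,0,0]},{"offset":[0,0,0],"rotation":[0,0,0]},{"offset":[0,0,0],"rotation":[0,0,0]},{"offset":[0,0,0],"rotation":[0,0,0]},{"offset":[0,0,0],"rotation":[0,0,0]},{"offset":[0,0,0],"rotation":[0,0,0]},{"offset":[0,0,0],"rotation":[0,0,0]}]' --grip 0.3

```text
time: 9.98
tool_pos: [0.5789, 0.1576, 0.1914]
tool_rot: [3.141, 0.01, -3.091]
contact_force: [0.0, 1.1, 0.5]
opening: 0.0638
```

Run:
```python
from cell import *
import cv2
p=read_camera("scene");im=p["img"][:,:,::-1]
cv2.imwrite("pics/scene4.png",cv2.resize(im[200:370,200:360],None,fx=3.5,fy=3.5))
p=read_camera("wrist");cv2.imwrite("pics/w4.png",p["img"][:,:,::-1])
```

```text
(no output)
```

View pics/scene4.png

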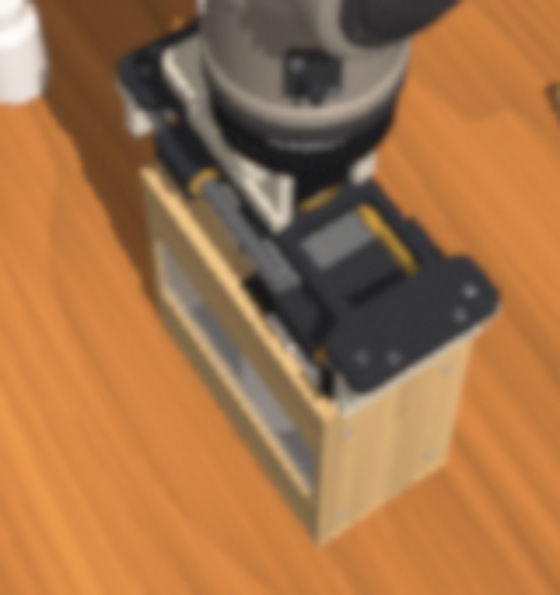

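View pics/w4.png

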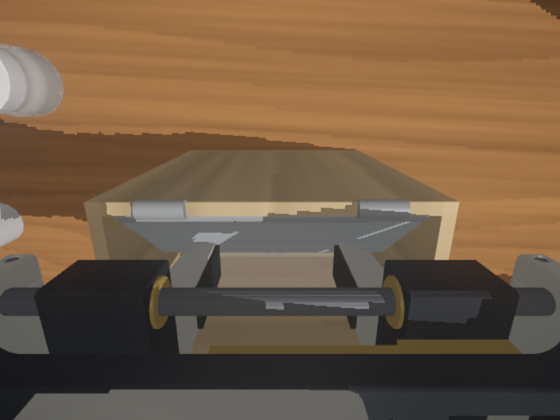

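The bottle is out of the fingers (window, 265,370) and the flap leans on them. Withdrawing straight up.

apply_moves --motion '[{"offset":[0,0,-10],"rotation":[0,0,0]},{"offset":[0,0,-12],"rotation":[0,0,0]},{"offset":[0,0,-15],"rotation":[0,0,0]},{"offset":[0,0,-15],"rotation":[0,0,0]},{"offset":[0,0,-15],"rotation":[0,0,0]},{"offset":[0,0,-20],"rotation":[0,0,0]},{"offset":[0,0,-20],"rotation":[0,0,0]},{"offset":[0,0,-20],"rotation":[0,0,0]},{"offset":[0,0,0],"rotation":[0,0,0]}]'

```text
time: 10.83
tool_pos: [0.5761, 0.1572, 0.3278]
tool_rot: [3.141, 0.006, -3.091]
contact_force: [0.6, -0.8, 0.7]
opening: 0.0644
```

apply_moves --motion '[{"offset":[20,0,0],"rotation":[0,0,0]},{"offset":[25,0,0],"rotation":[0,0,0]},{"offset":[25,0,0],"rotation":[0,0,0]},{"offset":[25,0,0],"rotation":[0,0,0]},{"offset":[25,0,0],"rotation":[0,0,0]},{"offset":[20,0,0],"rotation":[0,0,0]},{"offset":[0,0,0],"rotation":[0,0,0]},{"offset":[0,0,0],"rotation":[0,0,0]},{"offset":[0,0,0],"rotation":[0,0,0]},{"offset":[0,0,0],"rotation":[0,0,0]}]'

```text
time: 11.67
tool_pos: [0.4292, 0.1492, 0.3266]
tool_rot: [3.141, 0.007, -3.092]
contact_force: [0.2, 0.9, -0.1]
opening: 0.0643
```

Run:
```python
from cell import *
import cv2,numpy as np
p=read_camera("scene");im=p["img"][:,:,::-1]
a=cv2.resize(im[180:370,170:360],None,fx=3,fy=3)
for q in ["spout_bottle","cap_bottle"]: print(q,[(r["location"],r["score"]) for r in tip_of(q,p)])
p=read_camera("wrist");cv2.imwrite("pics/w5.png",p["img"][:,:,::-1])
cv2.imwrite("pics/scene5.png",a)
s=observe();print(s["time"],s["tool_pos"],s["contact_force"])
```

```text
spout_bottle [([0.4256, -0.2262, -0.0015], 0.98), ([0.578, -0.2198, -0.0003], 0.56)]
cap_bottle [([0.6139, -0.1105, -0.0012], 0.93)]
11.8667 [0.4291445  0.14918109 0.32630572] [ 0.31295537  0.39580414 -0.20735342]
```

View pics/scene5.png

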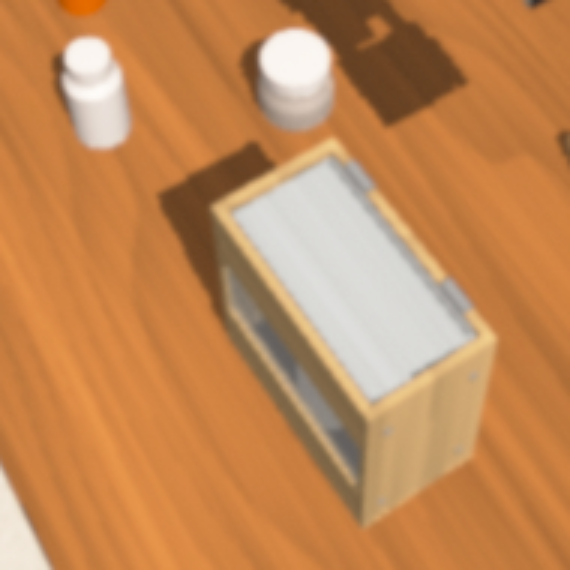

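View pics/w5.png

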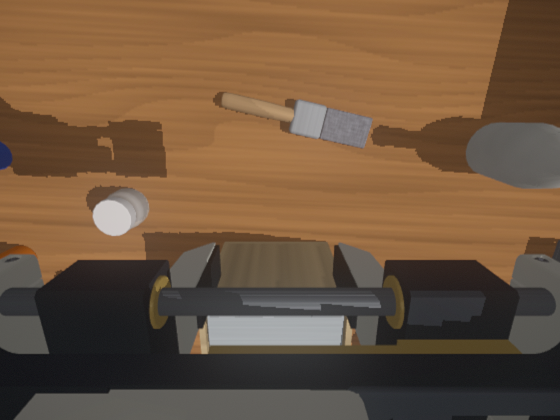

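The flap is shut and level, a white shape shows through the window (crop, 310,390), and the cap bottle stands in place. The robot touches nothing, so I'm handing in.

```bash
python3 -c "
from cell import *
print(hand_in())"
```

```text
the job is handed in; nothing more can be done
None
```

The white spouted bottle is in the dust box and the job is handed in; `hand_in` gives no verdict. I gripped the bottle between its blue and orange look-alikes and pushed it upright through the flap. I let go with its bottom about 80 mm below the rim, then withdrew. The arm was done at about 11.9 s of the 35 s allowed.

Last checks:
- **Flap:** it looks shut and level in the scene picture.
- **Spouted bottle:** a pale shape shows through the box's window, and the bottle is no longer found at its old place. That window view is the only sight of it inside, so I did not measure its exact pose there.
- **Cap bottle:** it stands upright at about (0.614, −0.111). The first readings were (0.614, −0.107) and (0.619, −0.104), so any shift is at or near the roughly 4 mm measuring error.
- **Robot:** the force reading was near zero and nothing was touched.

No check failed or disagreed.

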